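# Lock a recessed slotted fastener by feel

## Task

Take the orange screwdriver out of its wooden stand, feel lightly with its blade for the slot of the sunken screw in the top of the blue equipment box, and turn the screw clockwise until it stops so that it is locked. Press and turn gently, never forcing the screw or the box, then put the screwdriver back upright in its stand, fully down, and leave the things standing around alone.

Things in the scene. Friction and masses are not known exactly. Their poses are not given: they have to be found in the camera images.
- unit: blue equipment box fixed to the bench, 120 (its x) x 80 (y) x 45 mm high, origin at the centre of its underside, z up. Mid-top: steel funnel collar 8 mm high (28 mm wide mouth, narrowing to 18) over a round well 17.5 mm wide with the brass screw in it. Head 16 mm wide, slot right across 5.5 wide, 5 deep; unturned, it points within 0.5 rad either side of the box's x (not told)
- collar (a point): centre of the funnel collar's mouth, at its rim, 53 mm above the bench, on the screw's vertical axis; axes as the box's. The top of the screw head lies 9 to 19 mm below this rim (differs, not told)
- fastener (a joint): turn of the sunken brass screw, rad: grows clockwise seen from above, starts at 0 to 0.15, hard stop at 1.0 = locked; stays where it is left; needs about 0.03 N m. Its head sits on a spring: pressed down it yields 0.4 mm per newton for 3 mm (about 8 N), then it is rigid; over 25 N on it (or 0.15 N m at the stop) is too much. When blade and slot line up the head springs up round the blade and the force falls
- driver_grip (a point): centre of the screwdriver's orange handle, half-way up, where it is best grasped; handle 24 x 24 mm square (faces square to its x and y), its top 27 mm above this point; under it a bolster disc 34 mm wide, 5 thick, underside 34 mm below this point. z points up as it stands; x lies along the blade's width. About 0.12 kg
- driver_tip (a point): end of the screwdriver's flat blade, 99 mm below the handle's centre; the blade is 14 mm wide (x), 2.5 mm thick (y) and 22 mm long, on a round shank 8 mm thick
- stand: wooden screwdriver stand fixed to the bench, 64 x 64 x 70 mm, origin at the centre of its underside; a 19 mm square hole goes straight down through its middle. The driver hangs blade down in the hole with its bolster resting on the top, its blade end 5 mm above the bench
- stand_mouth (a point): centre of the hole at the top face of the stand, 70 mm above the bench
- chrome_mount: bystander: small chrome ring mount, 32 mm wide, 28 mm high, origin under its centre
- knurled_cap: bystander: flat black knurled cap, 34 mm wide, 12 mm high, origin under its centre
- solvent_jar: bystander: cream jar with white cap, 40 mm wide, 75 mm high, origin under its centre
- driver: the loose screwdriver as a whole; origin on its axis at the underside of the bolster disc, axes as at the handle's centre

How it is judged:
By the outcome, as a careful person would: the job done as asked, in the order asked, and still so for the second after the job is handed in, with the robot touching nothing.
It also fails if it takes over 72 s, if anything falls off the work surface, if the arm or the gripper's body presses on something with over 40 N, if the wrist force passes 120 N, or if a joint passes its speed limit or range.

## Robot

A 6-joint arm with a two-finger parallel gripper is mounted at the origin on a cart in front of the work surface, level with it; the furniture and walls round the work are solid. World frame = base frame: x ahead of the robot, y to its left, z up, the work surface at z = 0. Lengths are in m, angles in rad, forces in N, time in s.
With the tool pointing down it reaches from about 0.275 to 0.75 m from the base axis. Payload 10.2 kg.
Tool frame: the origin (TCP) lies midway between the tips of the shut fingers; the grasp point (between the pads) lies 19 mm behind it; z points along the fingers, y is the direction in which the jaws open and shut (so a half turn about z gives the same grasp; the last joint's range is limited). The gripper opens to 85 mm and grips with 20 to 120 N. Pads are 22 mm wide; open, the fingers measure 114 mm over their backs; the gripper's body (76 mm by 85 mm) begins 54 mm behind the grasp point. The pads swing forward as they close: fully open they stand 13 mm farther back than shut.
Start: joints at [0.982, 0.313, 1.498, -0, 1.331, -0.223], TCP at [0.188, 0.49, 0.231] pointing down, gripper open.
Joint ranges: [-2.94, 2.94], [-0.97, 2.17], [0.19, 2.56], [-1.23, 4.37], [0.02, 3.11], [-2.88, 2.88]. Speed limits (rad/s): [2.39, 2.39, 3.01, 3.14, 3.14, 3.14].

## Interface

Orientations are given as a unit quaternion [x, y, z, w].
In Python, from rig import r, optics, ticket, models gives the robot as it stands.
- The arm moves only by the tool servo_tool, never from a script. Its argument "moves" is a list of rows, each a list of 7 numbers: the closure in counts, from 0 (fully open) to 255 (shut), then the shift along the tool's x, y, z in mm, then the turn, a rotation vector about the tool's x, y, z in degrees. In form: [[jaw, x, y, z, rx, ry, rz], ...]. A call has 1 to 10 rows; each row shifts and turns the pose as measured when the row begins, along the tool's axes as they then stand; what a row does not reach is not made up. A row lasts 1/10 s, in which the tool goes at most 50 mm and 8.59 degrees, less where a joint would pass 70% of its speed; a pose out of reach is approached as far as the arm can. A call is refused whole if a number of a shift passes 50 or a number of a turn 8.59, either way. A call with a gripper value outside its range is refused whole. The fingers move at their own pace and stop on an object; the grip force is fixed at half the most. Time passes only in rows, so rows that do not move let the fingers close. It gives the time, the measured TCP pose, the force and the opening at its end, in the units of the state.
- r.read_state(): the state, without advancing time (a new reading comes with each control period).
- optics.camera(name): name is "side" or "top"; returns the picture (480x640x3 uint8, red, green, blue); there is no depth.
- optics.camera_info(name): a dict with "K" (3x3 intrinsics, pixels), "rvec" (rotation vector, rad) and "tvec" (3), from world to camera coordinates, as OpenCV has them. Camera axes: x right, y down, z forward; pixel columns grow to the right and rows downward; lengths in m; the calibration is good to about 2 mm. A picture is of the moment at which its call begins. camera_info takes no time and is no camera call.
- ticket.close_job(): hands the job in, once; it reports no verdict.
Trained networks look in the newest picture that a camera, given by its name, has taken for a name from the list of things; names that differ only in an ending like _2 or _b are one class to them, and where a whole thing is asked for, a point or a joint stands for the part that bears it (a point fixed in the world has none). Each returns a list of dicts, best first, with "score" (0 to 1); they miss things now and then, are a little off and sometimes report something else, mostly with a low value. They report only what shows in the picture. A call takes as long as a camera call.
- models.boxes_of(camera, thing): "bbox" ([left, top, right, bottom] in pixels, round what is visible of it).
- models.landmark_of(camera, thing): "uv" ([column, row] in pixels: a listed point, or the origin of a listed thing).
The state is a dict: "t": time; "q": joint angles; "qvel": joint speeds; "joint_efforts": joint torques, N m; "eef_pos": TCP position; "ee_rot": TCP orientation; "contact_force": force on the tool from outside, world axes, zero at the start; "ft_torque": the same for the moment, N m; "gripper_width": finger opening in m.
Only numpy, scipy, OpenCV 4.12 (cv2) and the standard library are available. Lean on these libraries where they do the work, as an engineer would, in place of code of your own. Each camera call takes 0.05 s, during which the arm holds its last target. There are 200 camera calls.

## Working session

There is one attempt and no reset: what is moved stays moved. The work goes in short steps, Python scripts to look and compute and a tool call to move; the robot and the scene stay as the last step left them, time stands still between calls to the robot, and variables do not carry over. Pictures are saved under pics/ and viewed, about 8 in all and at most 12, crops included, and the job is handed in when it is done.

Besides the shell and the picture viewer there is one more tool, called after "Request:" as name(argument=value, ...) on one line, values as JSON. servo_tool: Moves the arm, as the interface text tells. Its arguments: {"type":"object","properties":{"moves":{"type":"array","items":{"type":"array","items":{"type":"number"}}}},"required":["moves"]}

```bash
ls; mkdir -p pics; cat > h.py <<'E'
import numpy as np, cv2, json
from scipy.spatial.transform import Rotation as R
from rig import r, optics, ticket, models
def cam(n):
    i=optics.camera_info(n); return np.array(i["K"],float),np.array(i["rvec"],float).ravel(),np.array(i["tvec"],float).ravel()
def proj(n,P):
    K,rv,t=cam(n); return cv2.projectPoints(np.atleast_2d(np.array(P,float)),rv,t,K,None)[0].reshape(-1,2)
def ray(n,uv):
    K,rv,t=cam(n); M=cv2.Rodrigues(rv)[0]; d=M.T@np.linalg.inv(K)@np.array([uv[0],uv[1],1.]); return -M.T@t,d/np.linalg.norm(d)
def onz(n,uv,z):
    o,d=ray(n,uv); return o+d*(z-o[2])/d[2]
def tri(a,b):
    (o,d),(p,e)=a,b
    s=np.linalg.lstsq(np.c_[d,-e],p-o,rcond=None)[0]; x,y=o+d*s[0],p+e*s[1]
    return (x+y)/2,np.linalg.norm(x-y)
def shot(n,f,crop=None,k=1):
    im=optics.camera(n)
    cv2.imwrite(f"pics/{f}.png",view(im,crop,k)); return im
def view(im,crop=None,k=1):
    im=im[...,::-1]
    if crop: im=im[crop[1]:crop[3],crop[0]:crop[2]]
    return cv2.resize(im,None,fx=k,fy=k,interpolation=cv2.INTER_CUBIC)
def st():
    s=r.read_state(); e=R.from_quat(s["ee_rot"])
    print("t",round(s["t"],2),"p",np.round(np.array(s["eef_pos"])*1e3,1),"z",np.round(e.as_matrix()[:,2],3),"x",np.round(e.as_matrix()[:,0],4),"y",np.round(e.as_matrix()[:,1],4),"F",np.round(s["contact_force"],1),"T",np.round(s["ft_torque"],3),"w",round(s["gripper_width"]*1e3,1)); return s,e
E
python3 - <<'E'
from h import *
s,e=st()
print(np.round(s["q"],3))
for c in("top","side"):
    shot(c,c+"0"); o,d=ray(c,(320,240)); print(c,o,d,cam(c)[0][0,0])
    for n in("unit","collar","driver_grip","driver_tip","stand","stand_mouth","driver","chrome_mount","knurled_cap","solvent_jar"):
        l=models.landmark_of(c,n)[:2]
        print(n,[(np.round(x["uv"],1).tolist(),round(x["score"],2)) for x in l])
E
```

```text
pics
t 0.0 p [187.7 490.  230.7] z [-0.001 -0.001 -1.   ] x [-9.338e-01  3.577e-01  3.000e-04] y [ 0.3577  0.9338 -0.0013] F [ 0.1 -0.   0.6] T [0.03  0.039 0.037] w 85.2
[ 0.982  0.313  1.498 -0.     1.331 -0.223]
top [ 0.43428783 -0.07497224  0.95097055] [ 0.12892002  0.02831967 -0.99125054] 451.16092082931823
unit [([324.0, 272.5], 0.57)]
collar [([324.3, 268.4], 0.89)]
driver_grip [([444.0, 290.5], 0.59)]
driver_tip []
stand [([430.7, 290.3], 0.95)]
stand_mouth [([440.1, 292.2], 0.92)]
driver [([438.6, 290.7], 0.82)]
chrome_mount [([335.6, 331.1], 0.62)]
knurled_cap [([308.7, 168.4], 0.57)]
solvent_jar [([211.5, 253.3], 0.82)]
side [0.49044781 0.63197002 0.56256193] [ 0.07017954 -0.80938036 -0.58307655] 477.11179579064856
unit [([351.0, 271.2], 0.77)]
collar [([348.7, 247.4], 0.6)]
driver_grip [([374.3, 165.7], 0.59)]
driver_tip []
stand [([368.7, 208.3], 0.89)]
stand_mouth [([373.7, 184.7], 0.67)]
driver []
chrome_mount [([418.3, 259.5], 0.66)]
knurled_cap [([231.1, 280.0], 0.65)]
solvent_jar [([313.1, 376.4], 0.86)]
```

View pics/top0.png

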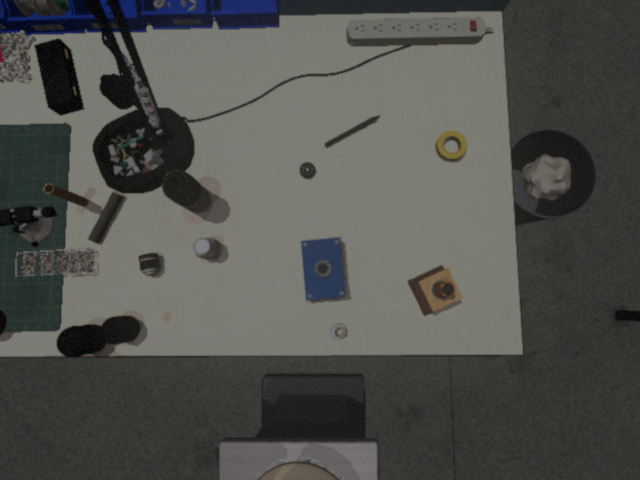

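View pics/side0.png

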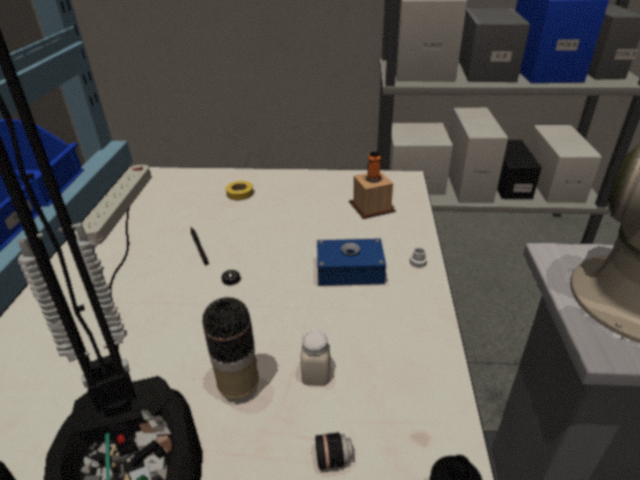

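The top view shows the box at about (324,268), the stand with the driver at (440,290), the mount at (339,331), the cap at (308,170) and the jar at (205,248). The side view agrees with this. Next I'll get precise positions and yaws.

```bash
cat > m.py <<'E'
from h import *
from scipy.optimize import least_squares
im=optics.camera("top"); hsv=cv2.cvtColor(im,cv2.COLOR_RGB2HSV)
print("collar",onz("top",(324.3,268.4),.053), onz("side",(348.7,247.4),.053),tri(ray("top",(324.3,268.4)),ray("side",(348.7,247.4))))
print("mouth",onz("top",(440.1,292.2),.07), onz("side",(373.7,184.7),.07),tri(ray("top",(440.1,292.2)),ray("side",(373.7,184.7))))
# grip point 34+70 = 104 mm
print("grip",onz("top",(444,290.5),.104), onz("side",(374.3,165.7),.104))
for n,z,uv,us in(("mount",.0,(335.6,331.1),(418.3,259.5)),("cap",.0,(308.7,168.4),(231.1,280)),("jar",.0,(211.5,253.3),(313.1,376.4))): print(n,onz("top",uv,z),onz("side",us,z))
# silhouettes: fit by convex hull of projected box
def fit(mask,c,x0,half,h,n):
    num,lab,stt,cen=cv2.connectedComponentsWithStats(mask.astype(np.uint8))
    u,v=np.round(proj(n,[*x0[:2],h/2])[0]).astype(int)
    k=1+np.argmax([s[4] if abs(cc[0]-u)<25 and abs(cc[1]-v)<25 else 0 for s,cc in zip(stt[1:],cen[1:])])
    cs,_=cv2.findContours((lab==k).astype(np.uint8),cv2.RETR_EXTERNAL,cv2.CHAIN_APPROX_NONE); ct=cv2.convexHull(max(cs,key=len)).reshape(-1,2)
    ct=max(cs,key=len).reshape(-1,2)
    def f(p):
        C=np.array([[a*half[0],b*half[1],z] for a in(-1,1) for b in(-1,1) for z in(0,h)])
        W=np.c_[C[:,:2]@R.from_euler("z",p[2]).as_matrix()[:2,:2].T+p[:2],C[:,2]]
        hl=cv2.convexHull(proj(n,W).astype(np.float32))
        return np.array([cv2.pointPolygonTest(hl,(float(a),float(b)),True) for a,b in ct])-.5
    s=min((least_squares(f,[*x0[:2],y],loss="soft_l1",f_scale=.7,diff_step=1e-4) for y in np.arange(-.8,.8,.3)),key=lambda s:s.cost)
    print(c,n,"fit",s.x[:2],"yaw",np.degrees(s.x[2]),"cost",s.cost/len(ct),len(ct)); return s.x
if __name__=="__main__":
  for n in("top","side"):
    im=optics.camera(n); hsv=cv2.cvtColor(im,cv2.COLOR_RGB2HSV); H,S,V=cv2.split(hsv)
    fit((H>100)&(H<125)&(S>120)&(V>30),"unit",onz("top",(324.3,268.4),.053),(.04,.06) if 0 else (.06,.04),.045,n)
    fit((H>5)&(H<22)&(S>85)&(V>25),"stand",onz("top",(440.1,292.2),.07),(.032,.032),.07,n)
  a=view(optics.camera("top"),(400,250,480,330),6); b=view(optics.camera("top"),(285,225,365,305),6)
  cv2.imwrite("pics/a.png",np.hstack([a,b])[:,:960]); x=cv2.imread("pics/a.png"); cv2.imwrite("pics/a.png",cv2.resize(x,(800,400)))
E
python3 m.py
```

```text
collar [ 0.49396663 -0.05757607  0.053     ] [ 0.49883786 -0.05464409  0.053     ] (array([ 0.49650661, -0.05761274,  0.05057682]), np.float64(0.004750565157268658))
mouth [ 0.44522029 -0.28096733  0.07      ] [ 0.4505909  -0.25517032  0.07      ] (array([ 0.44733691, -0.28499077,  0.05332956]), np.float64(0.0038263321203999352))
grip [ 0.4478854  -0.28032769  0.104     ] [ 0.45029263 -0.27568919  0.104     ]
mount [ 0.36739657 -0.07910046  0.        ] [ 0.36681998 -0.09253885  0.        ]
cap [ 0.71499173 -0.0241003   0.        ] [ 0.71109877 -0.01847817  0.        ]
jar [0.53151192 0.18367742 0.        ] [0.54454551 0.18820159 0.        ]
unit top fit [ 0.49214999 -0.08506458] yaw -77.74065586141182 cost 2.345710962015725 284
stand top fit [ 0.45340905 -0.28833348] yaw 24.138058062373755 cost 0.856196047387371 130
unit side fit [ 0.4964463  -0.05749377] yaw 5.483113229058952 cost 1.1107597565343001 221
stand side fit [ 0.45279495 -0.28175219] yaw 22.183687483822514 cost 2.1717750948644357 171
```

View pics/a.png

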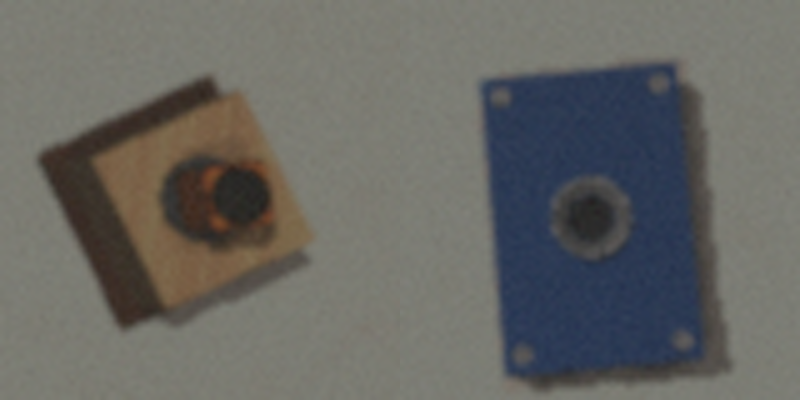

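```bash
cat > m2.py <<'E'
from h import *
from scipy.optimize import least_squares
T=np.mean([optics.camera("top").astype(float) for _ in range(14)],0); S=np.mean([optics.camera("side").astype(float) for _ in range(6)],0)
np.save("T.npy",T);np.save("S.npy",S)
def rect(uv,half,h,n,x0):
    uv=np.array(uv)
    C=np.array([[a,b] for a,b in((1,1),(1,-1),(-1,-1),(-1,1))])*half
    f=lambda p:(proj(n,np.c_[C@R.from_euler("z",p[2]).as_matrix()[:2,:2].T+p[:2],np.full(4,h)])-uv).ravel()
    s=least_squares(f,x0,diff_step=1e-4); print(n,s.x[:2],np.degrees(s.x[2]),"res",np.round(s.fun,1))
b=lambda L,ox,oy,dx:[(ox+(x-dx)/5-.4,oy+y/5-.4) for x,y in L]
rect(b([(482,80),(678,63),(703,358),(507,377)],285,225,400),(.06,.04),.045,"top",(.5,-.06,0))
rect(b([(92,157),(243,92),(313,242),(163,310)],400,250,0),(.032,.032),.07,"top",(.45,-.28,.4))
def enh(A,c,k,g=1):
    a=A[c[1]:c[3],c[0]:c[2],::-1]; a=np.clip((a-a.min())/(np.percentile(a,99)-a.min()),0,1)**g*255
    return cv2.resize(a.astype(np.uint8),(400,400),interpolation=cv2.INTER_CUBIC)
cv2.imwrite("pics/b.png",np.vstack([np.hstack([enh(T,(313,258,333,278),0,.5),enh(T,(424,274,460,310),0,.6)]),np.hstack([enh(S,(335,235,365,265),0,.6),enh(S,(340,145,412,217),0,.6)])])[:,:])
x=cv2.imread("pics/b.png"); cv2.imwrite("pics/b.png",cv2.resize(x,(600,600)))
E
python3 m2.py
```

```text
top [ 0.49482796 -0.05494129] 4.574673763562254 res [-0.1 -0.1 -0.  -0.2  0.5  0.3 -0.3 -0. ]
top [ 0.45026097 -0.28122422] 23.103517763060957 res [-0.  -0.  -0.2 -0.2  0.2  0.3 -0.1  0. ]
```

View pics/b.png

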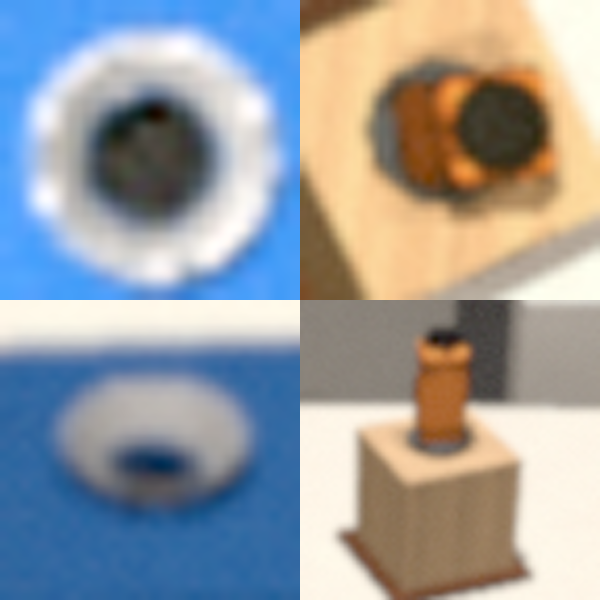

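```bash
cat > plan.py <<'E'
from h import *
def plan(pts,jaw=0,step=45,ang=8.2,cap=10,dp=0):
    """pts: list of (x,y,z mm, tool-x yaw deg); prints rows from the measured pose"""
    s=r.read_state(); p=np.array(s["eef_pos"])*1e3; q=R.from_quat(s["ee_rot"]); rows=[]
    for x,y,z,yaw in pts:
        c=np.radians(yaw); X=np.array([np.cos(c),np.sin(c),0]); Z=np.array([0,0,-1.]); G=R.from_matrix(np.c_[X,np.cross(Z,X),Z])
        while len(rows)<cap:
            d=np.array([x,y,z])-p; w=(q.inv()*G).as_rotvec(degrees=True)
            n=max(np.linalg.norm(d)/step,np.linalg.norm(w)/ang)
            if n<.01: break
            k=1/max(n,1) if n<=1 else 1/np.ceil(n)
            t=q.inv().apply(d*k); u=w*k
            rows.append([jaw]+[round(v,max(dp,1) if np.linalg.norm(d)<60 else 0) for v in t]+[round(v,1) for v in u])
            p=p+q.apply(t); q=q*R.from_rotvec(u,degrees=True)
            if n<=1: break
    print(json.dumps(rows)); print("end",np.round(p,1))
E
python3 - <<'E'
from plan import *
print(proj("top",[[.4503,-.2812,.131]]),proj("side",[[.4503,-.2812,.104]]))
plan([(450.3,-281.2,200,97)])
# interior of the collar, stretched
T=np.load("T.npy"); a=T[258:278,313:333].mean(2); a=cv2.resize(a,(500,500),interpolation=cv2.INTER_CUBIC)
c=a[150:370,140:360]; print(c.min(),c.max()); cv2.imwrite("pics/c.png",np.clip((c-c.min())/(45-c.min()),0,1)*255)
E
```

```text
[[448.0924318  288.87832457]] [[374.23621488 164.50843106]]
[[0, -27.0, -33.0, 2.0, 0.0, -0.0, 3.3], [0, -29.0, -31.0, 2.0, 0.0, -0.0, 3.3], [0, -31.0, -30.0, 2.0, 0.0, -0.0, 3.3], [0, -33.0, -28.0, 2.0, 0.0, -0.0, 3.3], [0, -34.0, -26.0, 2.0, 0.0, -0.0, 3.3], [0, -36.0, -24.0, 2.0, 0.0, -0.0, 3.3], [0, -37.0, -22.0, 2.0, 0.0, -0.0, 3.3], [0, -38.0, -20.0, 2.0, 0.0, -0.0, 3.3], [0, -39.0, -18.0, 2.0, 0.0, -0.0, 3.3], [0, -40.0, -15.0, 2.0, 0.0, -0.0, 3.3]]
end [326.   84.2 214.8]
39.20889121023379 75.27155334993732[ WARN:0@0.436] global loadsave.cpp:1063 imwrite_ Unsupported depth image for selected encoder is fallbacked to CV_8U.
```

Request:
servo_tool(moves=[[0, -27, -33, 2, 0, 0, 3.3], [0, -29, -31, 2, 0, 0, 3.3], [0, -31, -30, 2, 0, 0, 3.3], [0, -33, -28, 2, 0, 0, 3.3], [0, -34, -26, 2, 0, 0, 3.3], [0, -36, -24, 2, 0, 0, 3.3], [0, -37, -22, 2, 0, 0, 3.3], [0, -38, -20, 2, 0, 0, 3.3], [0, -39, -18, 2, 0, 0, 3.3], [0, -40, -15, 2, 0, 0, 3.3]])

```text
t: 3.35
eef_pos: [0.3233, 0.0711, 0.2108]
ee_rot: [0.459, 0.888, 0.002, 0.002]
contact_force: [-0.3, 0.5, 0.4]
gripper_width: 0.0855
```

```bash
python3 - <<'E'
from plan import *
plan([(450.3,-281.2,200,97)])
T=np.load("T.npy"); a=T[258:278,313:333].mean(2).astype(np.float32); a=cv2.resize(a,(500,500),interpolation=cv2.INTER_CUBIC)
c=a[150:370,140:360]; cv2.imwrite("pics/c.png",(np.clip((c-c.min())/(62-c.min()),0,1)*255).astype(np.uint8))
E
```

```text
[[0, -40.0, -11.0, 1.0, 0.0, 0.0, 3.1], [0, -41.0, -9.0, 1.0, 0.0, 0.0, 3.1], [0, -41.0, -7.0, 1.0, 0.0, 0.0, 3.1], [0, -41.0, -4.0, 1.0, 0.0, 0.0, 3.1], [0, -42.0, -2.0, 1.0, 0.0, 0.0, 3.1], [0, -42.0, 0.0, 1.0, 0.0, 0.0, 3.1], [0, -42.0, 2.0, 1.0, 0.0, 0.0, 3.1], [0, -41.0, 5.0, 1.0, 0.0, 0.0, 3.1], [0, -41.0, 7.0, 1.2, 0.0, 0.0, 3.1]]
end [ 450.3 -281.2  200. ]
```

View pics/c.png

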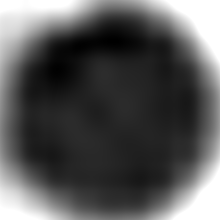

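The stretched collar crop shows only a dark disc with no readable slot, so I'll find the slot by feel. I'm carrying on to the stand.

Request:
servo_tool(moves=[[0, -40, -11, 1, 0, 0, 3.1], [0, -41, -9, 1, 0, 0, 3.1], [0, -41, -7, 1, 0, 0, 3.1], [0, -41, -4, 1, 0, 0, 3.1], [0, -42, -2, 1, 0, 0, 3.1], [0, -42, 0, 1, 0, 0, 3.1], [0, -42, 2, 1, 0, 0, 3.1], [0, -41, 5, 1, 0, 0, 3.1], [0, -41, 7, 1, 0, 0, 3.1]])

```text
t: 4.25
eef_pos: [0.4495, -0.3005, 0.2037]
ee_rot: [0.67, 0.743, 0.004, 0.004]
contact_force: [1.1, 1.4, -1.2]
gripper_width: 0.0859
```

```bash
python3 - <<'E'
from plan import *
s,e=st(); print(np.round(s["q"],2))
plan([(450.3,-281.2,150,97),(450.3,-281.2,85,97)],step=22)
E
```

```text
t 4.25 p [ 449.5 -300.5  203.7] z [ 0.011 -0.    -1.   ] x [-0.103   0.9947 -0.0014] y [0.9946 0.103  0.0114] F [ 1.1  1.4 -1.2] T [0.026 0.018 0.027] w 85.9
[-0.81  0.36  1.5   0.01  1.27 -0.92]
[[0, 6.4, 0.7, 17.9, 0.2, 0.0, -0.4], [0, 6.4, 0.8, 17.9, 0.2, 0.0, -0.4], [0, 6.4, 0.9, 17.9, 0.2, 0.0, -0.4], [0, -0.0, 0.0, 22.0, -0.0, -0.0, 0.0], [0, -0.0, 0.0, 21.7, -0.0, -0.0, 0.0], [0, -0.0, 0.0, 21.7, -0.0, -0.0, 0.0]]
end [ 450.3 -281.2   85. ]
```

Request:
servo_tool(moves=[[0, 6.4, 0.7, 18, 0.2, 0, -0.4], [0, 6.4, 0.8, 18, 0.2, 0, -0.4], [0, 6.4, 0.9, 10, 0.2, 0, -0.4], [0, 0, 0, 0, 0, 0, 0]])

```text
t: 4.65
eef_pos: [0.4508, -0.2862, 0.1551]
ee_rot: [0.664, 0.748, -0.001, 0.001]
contact_force: [0.9, -0.7, 0.2]
gripper_width: 0.0857
```

```bash
python3 - <<'E'
from plan import *
s,e=st()
plan([(450.3,-281.2,85,97)],step=18)
E
```

```text
t 4.65 p [ 450.8 -286.2  155.1] z [ 0.001 -0.003 -1.   ] x [-0.1177  0.993  -0.0028] y [9.930e-01 1.177e-01 7.000e-04] F [ 0.9 -0.7  0.2] T [-0.     0.031  0.03 ] w 85.7
[[0, 1.0, -0.0, 18.0, 0.0, 0.0, -0.1], [0, 1.3, 0.0, 17.5, 0.0, 0.0, -0.1], [0, 1.3, 0.0, 17.5, 0.0, 0.0, -0.1], [0, 1.3, 0.0, 17.5, 0.0, 0.0, -0.1]]
end [ 450.3 -281.2   85. ]
```

Request:
servo_tool(moves=[[0, 5, -0.5, 5, 0, 0, 0], [0, 0, 0, 17, 0, 0, 0], [0, 0, 0, 17, 0, 0, 0], [0, 0, 0, 17, 0, 0, 0], [0, 0, 0, 10, 0, 0, 0], [0, 0, 0, 0, 0, 0, 0]])

```text
t: 5.25
eef_pos: [0.4514, -0.2809, 0.091]
ee_rot: [0.664, 0.748, -0.001, 0.005]
contact_force: [-0.2, 0.5, -0.3]
gripper_width: 0.0856
```

```bash
python3 - <<'E'
from plan import *
s,e=st()
plan([(450.3,-281.2,85,97)],step=18)
E
```

```text
t 5.25 p [ 451.4 -280.9   91. ] z [ 0.007 -0.008 -1.   ] x [-0.1193  0.9928 -0.0091] y [0.9928 0.1194 0.006 ] F [-0.2  0.5 -0.3] T [0.05  0.035 0.013] w 85.6
[[0, -0.1, -1.2, 6.0, 0.3, 0.5, -0.1]]
end [ 450.3 -281.2   85. ]
```

Request:
servo_tool(moves=[[0, 0, -1, 5.5, 0.3, 0.5, 0], [0, 0, 0, 0, 0, 0, 0], [255, 0, 0, 0, 0, 0, 0], [255, 0, 0, 0, 0, 0, 0], [255, 0, 0, 0, 0, 0, 0], [255, 0, 0, 0, 0, 0, 0], [255, 0, 0, 0, 0, 0, 0], [255, 0, 0, 0, 0, 0, 0], [255, 0, 0, 0, 0, 0, 0]])

```text
t: 6.15
eef_pos: [0.4516, -0.282, 0.0882]
ee_rot: [0.663, 0.748, 0.0, 0.003]
contact_force: [-0.2, -0.0, 0.9]
gripper_width: 0.0231
```

```bash
python3 - <<'E'
from plan import *
s,e=st(); print(np.degrees(e.as_rotvec()), s["q"])
E
```

```text
t 6.15 p [ 451.6 -282.    88.2] z [ 0.004 -0.003 -1.   ] x [-0.1195  0.9928 -0.0038] y [0.9928 0.1196 0.0037] F [-0.2 -0.   0.9] T [-0.014 -0.002 -0.016] w 23.1
[1.19228105e+02 1.34445905e+02 1.87605778e-02] [-7.78739522e-01  4.83072940e-01  1.65492644e+00  5.82874277e-04
  9.98325105e-01 -8.98889546e-01]
```

Request:
servo_tool(moves=[[255, 0, 0, -8, 0, 0, 0], [255, 0, 0, -12, 0, 0, 0], [255, 0, 0, -15, 0, 0, 0], [255, 0, 0, -15, 0, 0, 0], [255, 0, 0, -15, 0, 0, 0], [255, 0, 0, -15, 0, 0, 0], [255, 0, 0, -15, 0, 0, 0], [255, 0, 0, -15, 0, 0, 0], [255, 0, 0, 0, 0, 0, 0], [255, 0, 0, 0, 0, 0, 0]])

```text
t: 7.15
eef_pos: [0.4508, -0.2812, 0.2094]
ee_rot: [0.663, 0.748, 0.0, 0.004]
contact_force: [-0.6, -0.3, -2.1]
gripper_width: 0.0233
```

```bash
python3 - <<'E'
from plan import *
s,e=st()
plan([(496,-56,205,97)])
p=np.array(s["eef_pos"]); t=p-[0,0,.0832]
u=proj("side",[t,p]); print(u)
S=np.mean([optics.camera("side").astype(float) for _ in range(4)],0)
c=u.mean(0).astype(int); a=S[c[1]-40:c[1]+60,c[0]-50:c[0]+50,::-1]
cv2.imwrite("pics/d.png",cv2.resize((np.clip(a/200,0,1)**.7*255).astype(np.uint8),(600,600),interpolation=cv2.INTER_CUBIC)); print(c)
E
```

```text
t 7.15 p [ 450.8 -281.2  209.4] z [ 0.006 -0.006 -1.   ] x [-0.1197  0.9928 -0.0063] y [0.9928 0.1198 0.0056] F [-0.6 -0.3 -2.1] T [-0.086 -0.038 -0.038] w 23.3
[[0, 36.0, 12.0, 1.0, 0.1, 0.1, -0.0], [0, 36.0, 12.0, 1.0, 0.1, 0.1, -0.0], [0, 36.0, 12.0, 1.0, 0.1, 0.1, -0.0], [0, 36.0, 12.0, 1.0, 0.1, 0.1, -0.0], [0, 36.0, 12.0, 1.0, 0.1, 0.1, -0.0], [0, 36.3, 12.0, 0.7, 0.1, 0.1, -0.0]]
end [496. -56. 205.]
[[374.45133625 154.88443976]
 [376.23314509 116.49792809]]
[375 135]
```

View pics/d.png

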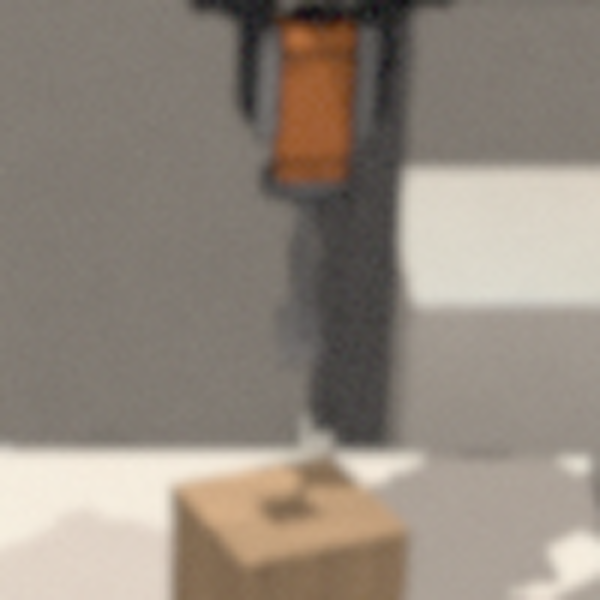

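The blade is hard to make out against the grey at about (297,330), but it looks broad-side to the camera. I'll carry it over the box and check again against the white bench.

Request:
servo_tool(moves=[[255, 36, 12, 1, 0.1, 0.1, 0], [255, 36, 12, 1, 0.1, 0.1, 0], [255, 36, 12, 1, 0.1, 0.1, 0], [255, 36, 12, 1, 0.1, 0.1, 0], [255, 36, 12, 1, 0, 0, 0], [255, 33, 11, 0.7, 0, 0, 0], [255, 0, 0, 0, 0, 0, 0]])

```text
t: 8.05
eef_pos: [0.4956, -0.0535, 0.1984]
ee_rot: [0.665, 0.747, -0.001, -0.005]
contact_force: [0.1, -0.4, -0.9]
gripper_width: 0.0233
```

```bash
python3 - <<'E'
from plan import *
s,e=st(); print(np.round(s["q"],2))
plan([(496,-55.5,145,97)],jaw=255,step=20)
p=np.array(s["eef_pos"]); t=p-[0,0,.0832]
u=proj("side",[t,p]); print(u)
S=np.mean([optics.camera("side").astype(float) for _ in range(4)],0)
c=u.mean(0).astype(int); a=S[c[1]-40:c[1]+60,c[0]-50:c[0]+50,::-1]
cv2.imwrite("pics/e.png",cv2.resize((np.clip(a/230,0,1)**.7*255).astype(np.uint8),(600,600),interpolation=cv2.INTER_CUBIC)); print(c)
E
```

```text
t 8.05 p [495.6 -53.5 198.4] z [-0.009  0.005 -1.   ] x [-0.1158  0.9933  0.0064] y [ 0.9932  0.1158 -0.0084] F [ 0.1 -0.4 -0.9] T [-0.047 -0.026  0.036] w 23.3
[-0.34  0.29  1.62  0.    1.24 -0.46]
[[255, -0.8, 0.2, 17.8, -0.2, -0.1, -0.1], [255, -0.7, 0.1, 17.8, -0.2, -0.1, -0.1], [255, -0.7, 0.1, 17.8, -0.2, -0.1, -0.1]]
end [496.  -55.5 145. ]
[[350.97616712 218.65313693]
 [351.70812526 175.40658561]]
[351 197]
```

View pics/e.png

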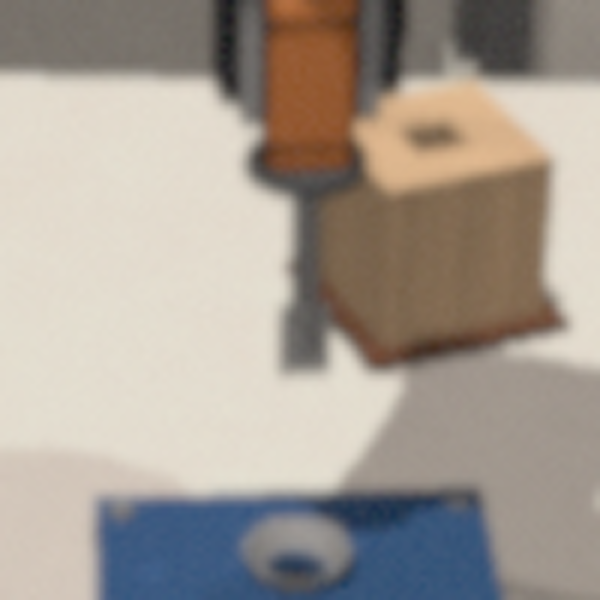

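The blade is clearly broad-side to the camera at (305,340), so blade x lies along tool y, at about 6.7° yaw. Its tip sits almost above the collar at (298,550). Next I'll turn to the counter-clockwise end of the search range and go down.

```bash
python3 - <<'E'
from plan import *
plan([(496.3,-55.3,150,124)],jaw=255,step=20)
E
```

```text
[[255, 0.5, 0.4, 12.2, -0.1, -0.1, -6.9], [255, 0.5, 0.4, 12.2, -0.1, -0.1, -6.9], [255, 0.4, 0.4, 12.2, -0.1, -0.1, -6.9], [255, 0.4, 0.5, 12.2, -0.1, -0.1, -6.9]]
end [496.3 -55.3 150. ]
```

Request:
servo_tool(moves=[[255, 0.5, 0.4, 12.2, -0.1, -0.1, -6.9], [255, 0.5, 0.4, 12.2, -0.1, -0.1, -6.9], [255, 0.4, 0.4, 12.2, -0.1, -0.1, -6.9], [255, 0.4, 0.5, 12.2, -0.1, -0.1, -6.9], [255, 0, 0, 0, 0, 0, 0], [255, 0, 0, 0, 0, 0, 0]])

```text
t: 8.85
eef_pos: [0.496, -0.0624, 0.1485]
ee_rot: [0.468, 0.884, -0.0, 0.001]
contact_force: [-0.7, -1.2, -0.5]
gripper_width: 0.0233
```

```bash
cat > g.py <<'E'
from plan import *
import sys
s,e=st()
if len(sys.argv)>1: plan([tuple(float(v) for v in sys.argv[1].split(","))],jaw=255,step=float(sys.argv[2]) if len(sys.argv)>2 else 20)
E
python3 g.py 496.3,-55.3,140,124
```

```text
t 8.85 p [496.  -62.4 148.5] z [ 0.001 -0.001 -1.   ] x [-0.5627  0.8266 -0.0017] y [8.266e-01 5.627e-01 3.000e-04] F [-0.7 -1.2 -0.5] T [0.046 0.034 0.01 ] w 23.3
[[255, 5.7, 4.2, 8.5, 0.0, 0.1, 0.2]]
end [496.3 -55.3 140. ]
```

Request:
servo_tool(moves=[[255, 5.7, 4.2, 4, 0, 0, 0], [255, 0, 0, 0, 0, 0, 0], [255, 0, 0, 0, 0, 0, 0]])

```text
t: 9.15
eef_pos: [0.4968, -0.0557, 0.1455]
ee_rot: [0.471, 0.882, -0.0, 0.002]
contact_force: [0.5, 0.1, -2.4]
gripper_width: 0.0233
```

```bash
python3 g.py 496.3,-55.3,140,124
```

```text
t 9.15 p [496.8 -55.7 145.5] z [ 0.003 -0.002 -1.   ] x [-0.5572  0.8303 -0.0034] y [0.8303 0.5572 0.0015] F [ 0.5  0.1 -2.4] T [0.007 0.01  0.055] w 23.3
[[255, 0.6, -0.2, 5.5, 0.1, 0.2, -0.1]]
end [496.3 -55.3 140. ]
```

Request:
servo_tool(moves=[[255, 0.5, -0.2, 5, 0, 0, 0], [255, 0, 0, 5, 0, 0, 0], [255, 0, 0, 3, 0, 0, 0], [255, 0, 0, 0, 0, 0, 0]])

```text
t: 9.55
eef_pos: [0.4964, -0.0553, 0.1317]
ee_rot: [0.471, 0.882, -0.0, 0.002]
contact_force: [0.6, -0.6, -1.0]
gripper_width: 0.0232
```

```bash
python3 g.py 496.3,-55.3,128,124
```

```text
t 9.55 p [496.4 -55.3 131.7] z [ 0.004 -0.002 -1.   ] x [-0.5565  0.8309 -0.0039] y [0.8309 0.5565 0.0018] F [ 0.6 -0.6 -1. ] T [ 0.005 -0.026 -0.027] w 23.2
[[255, 0.1, -0.1, 3.7, 0.1, 0.2, -0.2]]
end [496.3 -55.3 128. ]
```

Request:
servo_tool(moves=[[255, 0, 0, 2, 0, 0, 0], [255, 0, 0, 2, 0, 0, 0], [255, 0, 0, 0, 0, 0, 0]])

```text
t: 9.85
eef_pos: [0.4965, -0.0554, 0.1273]
ee_rot: [0.471, 0.882, -0.0, 0.002]
contact_force: [0.4, -0.5, -1.3]
gripper_width: 0.0236
```

Request:
servo_tool(moves=[[255, 0, 0, 1.5, 0, 0, 0], [255, 0, 0, 0, 0, 0, 0]])

```text
t: 10.05
eef_pos: [0.4966, -0.0554, 0.1257]
ee_rot: [0.471, 0.882, -0.0, 0.002]
contact_force: [0.6, -0.1, -1.0]
gripper_width: 0.0232
```

Request:
servo_tool(moves=[[255, 0, 0, 1.5, 0, 0, 0], [255, 0, 0, 0, 0, 0, 0]])

```text
t: 10.25
eef_pos: [0.4966, -0.0554, 0.1242]
ee_rot: [0.471, 0.882, -0.0, 0.002]
contact_force: [-0.9, -0.3, -1.3]
gripper_width: 0.0234
```

```bash
python3 g.py 496.3,-55.3,128,124
```

```text
t 10.25 p [496.6 -55.4 124.2] z [ 0.004 -0.002 -1.   ] x [-0.5563  0.831  -0.0041] y [0.831  0.5563 0.002 ] F [-0.9 -0.3 -1.3] T [0.016 0.011 0.031] w 23.4
[[255, 0.3, -0.2, -3.8, 0.1, 0.2, -0.2]]
end [496.3 -55.3 128. ]
```

Request:
servo_tool(moves=[[255, 0, 0, 1.5, 0, 0, 0], [255, 0, 0, 0, 0, 0, 0]])

```text
t: 10.45
eef_pos: [0.4967, -0.0555, 0.1226]
ee_rot: [0.471, 0.882, -0.0, 0.002]
contact_force: [0.7, 0.4, -0.7]
gripper_width: 0.0234
```

Request:
servo_tool(moves=[[255, 0, 0, 1.5, 0, 0, 0], [255, 0, 0, 0, 0, 0, 0]])

```text
t: 10.65
eef_pos: [0.4967, -0.0555, 0.121]
ee_rot: [0.471, 0.882, -0.0, 0.002]
contact_force: [0.2, 0.5, -1.9]
gripper_width: 0.0233
```

Request:
servo_tool(moves=[[255, 0, 0, 1.5, 0, 0, 0], [255, 0, 0, 0, 0, 0, 0]])

```text
t: 10.85
eef_pos: [0.4969, -0.0555, 0.1197]
ee_rot: [0.471, 0.882, -0.0, 0.003]
contact_force: [-0.4, 0.5, 1.0]
gripper_width: 0.0232
```

Request:
servo_tool(moves=[[255, 0, 0, 0.8, 0, 0, 0], [255, 0, 0, 0, 0, 0, 0]])

```text
t: 11.05
eef_pos: [0.4969, -0.0556, 0.1192]
ee_rot: [0.471, 0.882, -0.0, 0.003]
contact_force: [-2.2, 1.0, 1.8]
gripper_width: 0.0236
```

```bash
python3 g.py 496.3,-55.3,128,124; python3 g.py
```

```text
t 11.05 p [496.9 -55.6 119.2] z [ 0.005 -0.003 -1.   ] x [-0.5564  0.8309 -0.005 ] y [0.8309 0.5564 0.0025] F [-2.2  1.   1.8] T [ 0.041  0.197 -0.058] w 23.6
[[255, 0.5, -0.3, -8.8, 0.1, 0.3, -0.2]]
end [496.3 -55.3 128. ]
t 11.05 p [496.9 -55.6 119.2] z [ 0.005 -0.003 -1.   ] x [-0.5564  0.8309 -0.005 ] y [0.8309 0.5564 0.0025] F [-2.2  1.   1.8] T [ 0.041  0.197 -0.058] w 23.6
```

Request:
servo_tool(moves=[[255, 0.1, -0.1, 0, 0.1, 0.3, 4], [255, 0, 0, 0, 0, 0, 4], [255, 0, 0, 0, 0, 0, 0]])

```text
t: 11.35
eef_pos: [0.4972, -0.0558, 0.1196]
ee_rot: [0.533, 0.846, 0.001, 0.001]
contact_force: [-0.3, 0.5, -0.4]
gripper_width: 0.0235
```

```bash
python3 g.py
```

```text
t 11.35 p [497.2 -55.8 119.6] z [ 0.002  0.    -1.   ] x [-4.314e-01  9.021e-01 -7.000e-04] y [0.9021 0.4314 0.0018] F [-0.3  0.5 -0.4] T [0.066 0.14  0.004] w 23.5
```

Request:
servo_tool(moves=[[255, 0, 0, 1, 0, 0, 0], [255, 0, 0, 0, 0, 0, 0]])

```text
t: 11.55
eef_pos: [0.4972, -0.0558, 0.1188]
ee_rot: [0.532, 0.847, 0.001, 0.001]
contact_force: [-1.1, -0.0, 1.9]
gripper_width: 0.0235
```

```bash
python3 g.py
```

```text
t 11.55 p [497.2 -55.8 118.8] z [ 0.002  0.    -1.   ] x [-4.342e-01  9.008e-01 -8.000e-04] y [0.9008 0.4342 0.0018] F [-1.1 -0.   1.9] T [ 0.09   0.225 -0.037] w 23.5
```

Request:
servo_tool(moves=[[255, 0.2, -0.4, 0.3, 0, 0, 4], [255, 0, 0, 0.2, 0, 0, 4], [255, 0, 0, 0, 0, 0, 0]])

```text
t: 11.85
eef_pos: [0.4972, -0.0561, 0.1188]
ee_rot: [0.59, 0.807, 0.001, 0.002]
contact_force: [-1.3, -0.3, 2.8]
gripper_width: 0.0229
```

```bash
python3 g.py
```

```text
t 11.85 p [497.2 -56.1 118.8] z [ 0.004 -0.001 -1.   ] x [-0.3038  0.9527 -0.0019] y [0.9527 0.3038 0.0031] F [-1.3 -0.3  2.8] T [-0.065  0.326 -0.021] w 22.9
```

Request:
servo_tool(moves=[[255, 0.4, -0.5, 0.2, 0.1, 0.2, 4], [255, 0, 0, 0.2, 0, 0, 4], [255, 0, 0, 0, 0, 0, 0]])

```text
t: 12.15
eef_pos: [0.4972, -0.0564, 0.1189]
ee_rot: [0.644, 0.765, 0.001, 0.001]
contact_force: [-1.0, -1.1, 0.1]
gripper_width: 0.0234
```

```bash
python3 g.py
```

```text
t 12.15 p [497.2 -56.4 118.9] z [ 0.003  0.001 -1.   ] x [-1.717e-01  9.852e-01  3.000e-04] y [0.9852 0.1717 0.0028] F [-1.  -1.1  0.1] T [-0.058  0.176 -0.031] w 23.4
```

Request:
servo_tool(moves=[[255, 0.4, -0.4, 1, 0, 0.1, 0], [255, 0, 0, 0, 0, 0, 0]])

```text
t: 12.35
eef_pos: [0.4972, -0.0563, 0.1182]
ee_rot: [0.641, 0.767, 0.002, 0.001]
contact_force: [-0.6, -0.9, 2.7]
gripper_width: 0.0235
```

```bash
python3 g.py
```

```text
t 12.35 p [497.2 -56.3 118.2] z [ 0.004  0.002 -1.   ] x [-0.1772  0.9842  0.0011] y [0.9842 0.1772 0.004 ] F [-0.6 -0.9  2.7] T [-0.189  0.195 -0.003] w 23.5
```

Request:
servo_tool(moves=[[255, 0.3, -0.4, 0.3, 0, 0.1, 4], [255, 0, 0, 0.2, 0, 0, 4], [255, 0, 0, 0, 0, 0, 0]])

```text
t: 12.65
eef_pos: [0.4971, -0.0566, 0.1181]
ee_rot: [0.693, 0.721, 0.002, 0.001]
contact_force: [-1.5, -0.2, 3.2]
gripper_width: 0.0235
```

```bash
python3 g.py
```

```text
t 12.65 p [497.1 -56.6 118.1] z [ 0.005  0.002 -1.   ] x [-0.0395  0.9992  0.0021] y [0.9992 0.0395 0.0049] F [-1.5 -0.2  3.2] T [-0.219  0.191  0.049] w 23.5
```

Request:
servo_tool(moves=[[255, 0.4, -0.3, 0.3, 0.3, -0.1, 4], [255, 0, 0, 0.2, 0, 0, 4], [255, 0, 0, 0, 0, 0, 0]])

```text
t: 12.95
eef_pos: [0.4968, -0.056, 0.1173]
ee_rot: [0.74, 0.672, 0.0, -0.001]
contact_force: [-0.0, -0.8, -1.2]
gripper_width: 0.0231
```

```bash
python3 g.py
```

```text
t 12.95 p [496.8 -56.  117.3] z [-0.     0.001 -1.   ] x [0.0957 0.9954 0.001 ] y [ 9.954e-01 -9.570e-02 -5.000e-04] F [-0.  -0.8 -1.2] T [ 0.039  0.055 -0.019] w 23.1
```

The force fell to its no-load value while the tip sat lower, so the blade is in the slot. I'll confirm that by going deeper.

Request:
servo_tool(moves=[[255, 0, 0, 1, 0, 0, 0], [255, 0, 0, 0, 0, 0, 0]])

```text
t: 13.15
eef_pos: [0.4963, -0.0556, 0.1155]
ee_rot: [0.738, 0.675, -0.0, -0.001]
contact_force: [-0.4, -0.5, -1.5]
gripper_width: 0.0238
```

Request:
servo_tool(moves=[[255, 0, 0, 1, 0, 0, 0], [255, 0, 0, 0, 0, 0, 0]])

```text
t: 13.35
eef_pos: [0.4964, -0.0556, 0.1144]
ee_rot: [0.737, 0.676, -0.0, -0.001]
contact_force: [-0.4, -0.6, 2.0]
gripper_width: 0.0229
```

```bash
python3 g.py
```

```text
t 13.35 p [496.4 -55.6 114.4] z [-0.002  0.002 -1.   ] x [0.0874 0.9962 0.0019] y [ 0.9962 -0.0873 -0.0021] F [-0.4 -0.6  2. ] T [-0.006  0.155 -0.047] w 22.9
```

The blade bottomed out about 5 mm in, with 3 N on it. Now turning clockwise. At least 48° of turn remains, so the first part can go in larger steps.

Request:
servo_tool(moves=[[255, 0, 0, 0, 0, 0, 5], [255, 0, 0, 0, 0, 0, 5], [255, 0, 0, 0, 0, 0, 5], [255, 0, 0, 0, 0, 0, 0]])

```text
t: 13.75
eef_pos: [0.4967, -0.0554, 0.1149]
ee_rot: [0.821, 0.571, 0.0, -0.001]
contact_force: [0.5, 0.9, 1.3]
gripper_width: 0.0233
```

```bash
cat > f.py <<'E'
from h import *
n=6; L=[]
for _ in range(n):
    s=r.read_state(); L.append([*s["contact_force"],*s["ft_torque"]]); optics.camera("side")
m=np.mean(L,0); s,e=st(); X=e.as_matrix()[:,0]
print("mean F",np.round(m[:3],2),"T",np.round(m[3:],3),"sd",np.round(np.std(L,0),3)[[2,5]],"toolx yaw",round(np.degrees(np.arctan2(X[1],X[0])),1),"q6",round(s["q"][5],3))
E
python3 f.py
```

```text
t 14.05 p [496.6 -55.4 114.8] z [-0.001  0.002 -1.   ] x [0.3472 0.9378 0.0019] y [ 0.9378 -0.3472 -0.0019] F [ 0.2  0.5 -0. ] T [ 0.304 -0.053  0.022] w 23.4
mean F [0.17 0.62 0.24] T [ 0.228 -0.026  0.007] sd [0.558 0.023] toolx yaw 69.7 q6 0.006
```

Request:
servo_tool(moves=[[255, 0, 0, 0.3, 0, 0, 5], [255, 0, 0, 0, 0, 0, 5], [255, 0, 0, 0, 0, 0, 5], [255, 0, 0, 0, 0, 0, 0]])

```text
t: 14.45
eef_pos: [0.4966, -0.0552, 0.1147]
ee_rot: [0.89, 0.457, 0.0, -0.001]
contact_force: [0.5, 0.8, 1.1]
gripper_width: 0.0235
```

```bash
python3 f.py
```

```text
t 14.75 p [496.6 -55.2 114.6] z [-0.001  0.003 -1.   ] x [0.5815 0.8135 0.0017] y [ 0.8135 -0.5815 -0.0025] F [ 0.1 -0.1  0.3] T [ 0.155 -0.027 -0.002] w 23.8
mean F [0.06 0.78 0.72] T [0.198 0.012 0.022] sd [0.596 0.035] toolx yaw 54.4 q6 0.272
```

Request:
servo_tool(moves=[[255, 0, 0, 0.2, 0, 0, 5], [255, 0, 0, 0, 0, 0, 5], [255, 0, 0, 0, 0, 0, 4], [255, 0, 0, 0, 0, 0, 0]])

```text
t: 15.15
eef_pos: [0.4965, -0.0552, 0.1145]
ee_rot: [0.939, 0.343, -0.0, -0.002]
contact_force: [-0.9, 0.6, 1.1]
gripper_width: 0.0236
```

```bash
python3 f.py
```

```text
t 15.45 p [496.5 -55.2 114.5] z [-0.001  0.003 -1.   ] x [0.7637 0.6456 0.0008] y [ 0.6456 -0.7637 -0.0031] F [0.1 0.3 0.5] T [ 0.128  0.122 -0.011] w 23.4
mean F [-0.43  0.33  1.27] T [0.179 0.07  0.025] sd [0.49  0.013] toolx yaw 40.2 q6 0.521
```

Request:
servo_tool(moves=[[255, 0, 0, 0, 0, 0, 2], [255, 0, 0, 0, 0, 0, 2], [255, 0, 0, 0, 0, 0, 0]])

```text
t: 15.75
eef_pos: [0.4965, -0.0552, 0.1145]
ee_rot: [0.95, 0.311, -0.0, -0.002]
contact_force: [-0.6, 0.7, 1.7]
gripper_width: 0.0235
```

```bash
python3 f.py
```

```text
t 16.05 p [496.5 -55.2 114.5] z [-0.002  0.003 -1.   ] x [8.067e-01 5.910e-01 5.000e-04] y [ 0.591  -0.8067 -0.0032] F [-0.2  0.6  1.5] T [0.204 0.108 0.027] w 23.4
mean F [-0.68  1.2   1.29] T [0.183 0.083 0.008] sd [0.342 0.034] toolx yaw 36.2 q6 0.59
```

Request:
servo_tool(moves=[[255, 0, 0, 0, 0, 0, 2], [255, 0, 0, 0, 0, 0, 0]])

```text
t: 16.25
eef_pos: [0.4965, -0.0552, 0.1145]
ee_rot: [0.956, 0.294, -0.0, -0.002]
contact_force: [-0.2, 0.5, 1.1]
gripper_width: 0.0231
```

```bash
python3 f.py
```

```text
t 16.55 p [496.5 -55.2 114.5] z [-0.002  0.003 -1.   ] x [8.266e-01 5.628e-01 4.000e-04] y [ 0.5628 -0.8266 -0.0032] F [0.3 0.8 1.3] T [0.184 0.061 0.078] w 23.5
mean F [-0.2   0.85  0.96] T [0.188 0.101 0.022] sd [0.444 0.029] toolx yaw 34.3 q6 0.625
```

Request:
servo_tool(moves=[[255, 0, 0, 0, 0, 0, 2], [255, 0, 0, 0, 0, 0, 2], [255, 0, 0, 0, 0, 0, 0]])

```text
t: 16.85
eef_pos: [0.4964, -0.0552, 0.1145]
ee_rot: [0.966, 0.26, -0.0, -0.002]
contact_force: [-0.8, 1.6, 0.8]
gripper_width: 0.0236
```

```bash
python3 f.py
```

```text
t 17.15 p [496.4 -55.2 114.5] z [-0.002  0.003 -1.   ] x [0.8642 0.5032 0.    ] y [ 0.5032 -0.8642 -0.0033] F [-1.3  0.3  0.8] T [0.191 0.136 0.022] w 23.2
mean F [-0.47  1.02  1.02] T [0.194 0.11  0.019] sd [0.317 0.035] toolx yaw 30.2 q6 0.695
```

Request:
servo_tool(moves=[[255, 0, 0, 0, 0, 0, 2], [255, 0, 0, 0, 0, 0, 0]])

```text
t: 17.35
eef_pos: [0.4964, -0.0552, 0.1144]
ee_rot: [0.97, 0.244, -0.001, -0.002]
contact_force: [-0.9, 0.4, 1.0]
gripper_width: 0.0234
```

```bash
python3 f.py
```

```text
t 17.65 p [496.4 -55.2 114.5] z [-0.002  0.003 -1.   ] x [ 8.81e-01  4.73e-01 -2.00e-04] y [ 0.473  -0.881  -0.0034] F [-0.1  1.5  1.5] T [0.132 0.151 0.032] w 23.6
mean F [-0.38  0.41  1.57] T [0.184 0.118 0.011] sd [0.435 0.037] toolx yaw 28.2 q6 0.73
```

Request:
servo_tool(moves=[[255, 0, 0, 0, 0, 0, 2], [255, 0, 0, 0, 0, 0, 0]])

```text
t: 17.85
eef_pos: [0.4964, -0.0552, 0.1145]
ee_rot: [0.974, 0.227, -0.001, -0.002]
contact_force: [-1.3, 0.4, 0.8]
gripper_width: 0.0234
```

```bash
python3 f.py
```

```text
t 18.15 p [496.4 -55.2 114.5] z [-0.002  0.003 -1.   ] x [ 8.969e-01  4.423e-01 -3.000e-04] y [ 0.4423 -0.8969 -0.0034] F [-0.5  0.5  2.3] T [0.171 0.067 0.013] w 23.1
mean F [-0.71  0.12  1.46] T [0.16  0.131 0.025] sd [0.466 0.022] toolx yaw 26.3 q6 0.765
```

Request:
servo_tool(moves=[[255, 0, 0, 0, 0, 0, 2], [255, 0, 0, 0, 0, 0, 0]])

```text
t: 18.35
eef_pos: [0.4964, -0.0552, 0.1145]
ee_rot: [0.978, 0.21, -0.001, -0.002]
contact_force: [-0.7, 0.1, 1.0]
gripper_width: 0.0237
```

```bash
python3 f.py
```

```text
t 18.65 p [496.4 -55.2 114.4] z [-0.002  0.003 -1.   ] x [ 9.117e-01  4.110e-01 -5.000e-04] y [ 0.4109 -0.9117 -0.0035] F [-0.9  1.   1.3] T [0.13  0.171 0.017] w 23.4
mean F [-0.64  0.53  1.24] T [0.155 0.139 0.023] sd [0.56  0.026] toolx yaw 24.3 q6 0.799
```

Request:
servo_tool(moves=[[255, 0, 0, 0, 0, 0, 2], [255, 0, 0, 0, 0, 0, 0]])

```text
t: 18.85
eef_pos: [0.4964, -0.0552, 0.1144]
ee_rot: [0.981, 0.193, -0.001, -0.002]
contact_force: [-1.2, 0.5, 0.9]
gripper_width: 0.0236
```

```bash
python3 f.py
```

```text
t 19.15 p [496.3 -55.2 114.4] z [-0.002  0.003 -1.   ] x [ 9.253e-01  3.792e-01 -7.000e-04] y [ 0.3792 -0.9253 -0.0035] F [-0.5  0.2  1.3] T [0.172 0.202 0.012] w 23.6
mean F [-0.88  0.39  1.19] T [0.169 0.147 0.006] sd [0.546 0.029] toolx yaw 22.3 q6 0.834
```

Request:
servo_tool(moves=[[255, 0, 0, 0, 0, 0, 2], [255, 0, 0, 0, 0, 0, 0]])

```text
t: 19.35
eef_pos: [0.4963, -0.0552, 0.1144]
ee_rot: [0.984, 0.176, -0.001, -0.002]
contact_force: [0.0, 0.4, 1.5]
gripper_width: 0.0231
```

```bash
python3 f.py
```

```text
t 19.65 p [496.4 -55.2 114.4] z [-0.002  0.003 -1.   ] x [ 9.379e-01  3.470e-01 -8.000e-04] y [ 0.347  -0.9379 -0.0034] F [-0.7  0.6  0.3] T [0.183 0.176 0.022] w 23.2
mean F [-0.13  0.58  1.49] T [0.166 0.172 0.04 ] sd [0.63  0.018] toolx yaw 20.3 q6 0.868
```

Request:
servo_tool(moves=[[255, 0, 0, 0, 0, 0, 1.5], [255, 0, 0, 0, 0, 0, 0]])

```text
t: 19.85
eef_pos: [0.4963, -0.0551, 0.1144]
ee_rot: [0.987, 0.162, -0.001, -0.002]
contact_force: [-0.4, 0.3, 0.6]
gripper_width: 0.0234
```

```bash
python3 f.py
```

```text
t 20.15 p [496.3 -55.1 114.4] z [-0.002  0.003 -1.   ] x [ 0.9469  0.3215 -0.001 ] y [ 0.3215 -0.9469 -0.0035] F [-0.7  0.2  0.8] T [0.183 0.163 0.033] w 23.4
mean F [-0.34  0.63  0.77] T [0.155 0.181 0.01 ] sd [0.216 0.028] toolx yaw 18.8 q6 0.895
```

Request:
servo_tool(moves=[[255, 0, 0, 0, 0, 0, 1.5], [255, 0, 0, 0, 0, 0, 0]])

```text
t: 20.35
eef_pos: [0.4963, -0.0552, 0.1144]
ee_rot: [0.989, 0.149, -0.001, -0.002]
contact_force: [-0.7, 0.3, 1.1]
gripper_width: 0.0236
```

```bash
python3 f.py
```

```text
t 20.65 p [496.3 -55.2 114.4] z [-0.002  0.003 -1.   ] x [ 0.9553  0.2957 -0.001 ] y [ 0.2957 -0.9553 -0.0034] F [-0.3  1.   1.7] T [ 0.193  0.173 -0.004] w 23.2
mean F [-0.7   0.51  1.25] T [0.148 0.18  0.044] sd [0.482 0.023] toolx yaw 17.2 q6 0.923
```

Request:
servo_tool(moves=[[255, 0, 0, 0, 0, 0, 2], [255, 0, 0, 0, 0, 0, 0]])

```text
t: 20.85
eef_pos: [0.4963, -0.0551, 0.1144]
ee_rot: [0.991, 0.132, -0.001, -0.002]
contact_force: [-0.4, 0.1, 1.3]
gripper_width: 0.0232
```

```bash
python3 f.py
```

```text
t 21.15 p [496.3 -55.1 114.4] z [-0.002  0.003 -1.   ] x [ 0.965   0.2622 -0.0011] y [ 0.2622 -0.965  -0.0034] F [0.  0.7 0.6] T [0.161 0.161 0.042] w 23.3
mean F [-0.47  0.68  1.25] T [0.158 0.147 0.054] sd [0.442 0.032] toolx yaw 15.2 q6 0.957
```

Request:
servo_tool(moves=[[255, 0, 0, 0, 0, 0, 2], [255, 0, 0, 0, 0, 0, 0]])

```text
t: 21.35
eef_pos: [0.4963, -0.0551, 0.1144]
ee_rot: [0.993, 0.115, -0.001, -0.002]
contact_force: [-0.5, 0.4, 0.1]
gripper_width: 0.0235
```

```bash
python3 f.py
```

```text
t 21.65 p [496.4 -55.1 114.4] z [-0.002  0.003 -1.   ] x [ 0.9735  0.2287 -0.0012] y [ 0.2287 -0.9735 -0.0034] F [-0.   1.2  1.7] T [0.161 0.164 0.073] w 23.2
mean F [-0.68  0.69  0.94] T [0.184 0.151 0.098] sd [0.54  0.028] toolx yaw 13.2 q6 0.992
```

Request:
servo_tool(moves=[[255, 0, 0, 0, 0, 0, 0.6], [255, 0, 0, 0, 0, 0, 0]])

```text
t: 21.85
eef_pos: [0.4963, -0.0551, 0.1144]
ee_rot: [0.994, 0.11, -0.001, -0.002]
contact_force: [-0.5, 1.0, 1.6]
gripper_width: 0.0232
```

```bash
python3 f.py; python3 f.py
```

```text
t 22.15 p [496.3 -55.1 114.4] z [-0.002  0.003 -1.   ] x [ 0.9759  0.2184 -0.0013] y [ 0.2184 -0.9759 -0.0034] F [-0.2  0.2  1.2] T [0.246 0.182 0.099] w 23.5
mean F [-0.84  0.73  1.36] T [0.209 0.136 0.096] sd [0.47  0.021] toolx yaw 12.6 q6 1.003
t 22.45 p [496.3 -55.1 114.4] z [-0.002  0.003 -1.   ] x [ 0.9759  0.2184 -0.0013] y [ 0.2184 -0.9759 -0.0034] F [-0.8  0.7  1. ] T [0.2   0.165 0.111] w 23.4
mean F [-0.56  0.66  1.3 ] T [0.202 0.154 0.111] sd [0.483 0.034] toolx yaw 12.6 q6 1.003
```

The torque rose from about 0.02 to 0.10 N m and held there, so the screw is at its stop. I'll back off the twist within the slot's slack and lift straight out.

Request:
servo_tool(moves=[[255, 0, 0, 0, 0, 0, -3.5], [255, 0, 0, -1, 0, 0, 0], [255, 0, 0, -4, 0, 0, 0], [255, 0, 0, -6, 0, 0, 0], [255, 0, 0, -12, 0, 0, 0], [255, 0, 0, -20, 0, 0, 0], [255, 0, 0, -25, 0, 0, 0], [255, 0, 0, -25, 0, 0, 0], [255, 0, 0, 0, 0, 0, 0]])

```text
t: 23.35
eef_pos: [0.4965, -0.0558, 0.2145]
ee_rot: [0.99, 0.138, -0.0, -0.001]
contact_force: [-0.5, -0.6, -1.9]
gripper_width: 0.0233
```

```bash
python3 f.py; python3 -c "
from plan import *
plan([(451.2,-281.6,212,96.9)],jaw=255,step=40,ang=8,cap=13)"
```

```text
t 23.65 p [494.8 -55.2 209.7] z [-0.009  0.005 -1.   ] x [ 0.9619  0.2732 -0.0072] y [ 0.2732 -0.9619 -0.0071] F [ 0.2 -0.6 -1.9] T [0.003 0.024 0.059] w 23.2
mean F [-0.04  0.08 -2.19] T [-0.008  0.002  0.023] sd [0.309 0.015] toolx yaw 15.9 q6 0.946
[[255, -9.0, 19.0, -0.0, -0.1, 0.0, -7.4], [255, -12.0, 17.0, -0.0, -0.1, 0.0, -7.4], [255, -14.0, 16.0, -0.0, -0.1, 0.0, -7.4], [255, -16.0, 14.0, -0.0, -0.1, 0.0, -7.4], [255, -17.0, 12.0, -0.0, -0.1, 0.0, -7.4], [255, -19.0, 9.0, -0.0, -0.1, 0.0, -7.4], [255, -20.0, 7.0, -0.0, -0.1, 0.0, -7.4], [255, -21.0, 4.0, -0.0, -0.1, 0.0, -7.4], [255, -21.0, 2.0, -0.0, -0.1, 0.0, -7.4], [255, -20.9, -1.1, -0.2, -0.1, 0.0, -7.4], [255, -20.6, -3.8, -0.2, -0.1, 0.0, -7.4]]
end [ 451.2 -281.6  212. ]
```

Request:
servo_tool(moves=[[255, -9, 19, 0, -0.1, 0, -7.4], [255, -12, 17, 0, -0.1, 0, -7.4], [255, -14, 16, 0, -0.1, 0, -7.4], [255, -16, 14, 0, -0.1, 0, -7.4], [255, -17, 12, 0, -0.1, 0, -7.4], [255, -19, 9, 0, -0.1, 0, -7.4], [255, -20, 7, 0, 0, 0, -7.4], [255, -21, 4, 0, 0, 0, -7.4], [255, -21, 2, 0, 0, 0, -7.4], [255, 0, 0, 0, 0, 0, 0]])

```text
t: 24.65
eef_pos: [0.4595, -0.2479, 0.2017]
ee_rot: [0.736, 0.677, -0.004, -0.007]
contact_force: [0.3, 0.8, -0.9]
gripper_width: 0.0231
```

```bash
python3 g.py 451.2,-281.6,190,96.9 20
```

```text
t 24.65 p [ 459.5 -247.9  201.7] z [-0.015  0.005 -1.   ] x [0.0825 0.9966 0.0036] y [ 0.9965 -0.0824 -0.0152] F [ 0.3  0.8 -0.9] T [-0.04  -0.015  0.02 ] w 23.1
[[255, -17.2, -2.7, 5.8, -0.4, -0.1, -5.8], [255, -16.8, -4.4, 5.9, -0.4, -0.1, -5.8]]
end [ 451.2 -281.6  190. ]
```

Request:
servo_tool(moves=[[255, -17, -2.7, 2, -0.4, -0.1, -5.8], [255, -17, -4.4, 2, -0.4, -0.1, -5.8], [255, 0, 0, 0, 0, 0, 0], [255, 0, 0, 0, 0, 0, 0]])

```text
t: 25.05
eef_pos: [0.4508, -0.2802, 0.1951]
ee_rot: [0.664, 0.748, 0.001, -0.003]
contact_force: [-0.6, -0.1, -1.0]
gripper_width: 0.0231
```

```bash
python3 g.py 451.2,-281.6,170,96.9 20
```

```text
t 25.05 p [ 450.8 -280.2  195.1] z [-0.004  0.006 -1.   ] x [-0.1177  0.993   0.0065] y [ 0.993   0.1177 -0.0031] F [-0.6 -0.1 -1. ] T [0.006 0.004 0.022] w 23.1
[[255, -0.8, 0.2, 12.5, -0.1, -0.2, -0.1], [255, -0.7, 0.1, 12.5, -0.1, -0.2, -0.1]]
end [ 451.2 -281.6  170. ]
```

Request:
servo_tool(moves=[[255, -0.7, 0.2, 12, -0.2, -0.3, 0], [255, -0.7, 0.1, 12, 0, 0, 0], [255, 0, 0, 4, 0, 0, 0], [255, 0, 0, 0, 0, 0, 0], [255, 0, 0, 0, 0, 0, 0]])

```text
t: 25.55
eef_pos: [0.4522, -0.2783, 0.1657]
ee_rot: [0.666, 0.746, 0.001, -0.001]
contact_force: [-0.3, 1.4, -1.8]
gripper_width: 0.0231
```

```bash
python3 g.py 451.2,-281.6,160,96.9 20; python3 - <<'E'
from h import *
def enh(n,x0,y0,w,W):
    A=np.mean([optics.camera(n).astype(float) for _ in range(3)],0)[y0:y0+w,x0:x0+w,::-1]
    return cv2.resize((np.clip(A/220,0,1)**.7*255).astype(np.uint8),(W,W),interpolation=cv2.INTER_CUBIC)
cv2.imwrite("pics/f.png",enh("side",330,120,90,600))
s=r.read_state();p=np.array(s["eef_pos"]); print(proj("side",[p,p-[0,0,.0832],[.4503,-.2812,.07],[.4512,-.2816,.07]]))
E
```

```text
t 25.55 p [ 452.2 -278.3  165.7] z [-0.001  0.003 -1.   ] x [-0.1121  0.9937  0.0027] y [ 9.937e-01  1.121e-01 -3.000e-04] F [-0.3  1.4 -1.8] T [-0.044 -0.032  0.042] w 23.1
[[255, -3.2, -1.4, 5.7, -0.0, -0.2, -0.5]]
end [ 451.2 -281.6  160. ]
[[374.60845478 137.52243822]
 [372.94312503 174.05699838]
 [373.56899405 178.78771894]
 [373.14480365 178.69284188]]
```

View pics/f.png

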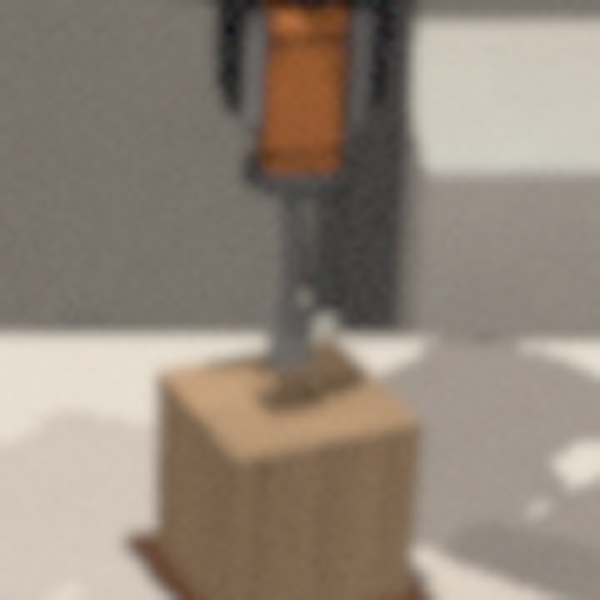

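The driver hangs straight, with its tip at (290,365) just above the hole at (287,397). I'll correct the 3 mm offset and then lower it.

Request:
servo_tool(moves=[[255, -3.2, -1.2, 2, 0, -0.2, 0], [255, 0, 0, 0, 0, 0, 0], [255, 0, 0, 0, 0, 0, 0]])

```text
t: 26.0
eef_pos: [0.4514, -0.2825, 0.1644]
ee_rot: [0.666, 0.746, -0.001, 0.001]
contact_force: [0.6, -0.2, -1.0]
gripper_width: 0.0233
```

```bash
python3 g.py 451.2,-281.6,155,96.9 20
```

```text
t 26.0 p [ 451.4 -282.5  164.4] z [ 0.001 -0.002 -1.   ] x [-0.1117  0.9937 -0.0025] y [9.937e-01 1.117e-01 8.000e-04] F [ 0.6 -0.2 -1. ] T [ 0.001 -0.005  0.029] w 23.3
[[255, 0.9, -0.1, 9.4, 0.0, 0.1, -0.5]]
end [ 451.2 -281.6  155. ]
```

Request:
servo_tool(moves=[[255, 0.8, 0, 5, 0, 0.1, 0], [255, 0, 0, 5, 0, 0, 0], [255, 0, 0, 4, 0, 0, 0], [255, 0, 0, 0, 0, 0, 0]])

```text
t: 26.4
eef_pos: [0.4512, -0.2815, 0.1489]
ee_rot: [0.667, 0.745, 0.0, 0.0]
contact_force: [0.2, -0.2, -1.9]
gripper_width: 0.0236
```

```bash
python3 g.py 451.2,-281.6,120,96.9 20
```

```text
t 26.4 p [ 451.2 -281.5  148.9] z [ 0.001 -0.    -1.   ] x [-1.115e-01  9.938e-01 -2.000e-04] y [9.938e-01 1.115e-01 5.000e-04] F [ 0.2 -0.2 -1.9] T [ 0.021 -0.029  0.056] w 23.6
[[255, -0.0, -0.0, 14.4, 0.0, 0.0, -0.2], [255, -0.0, 0.0, 14.4, 0.0, 0.0, -0.2]]
end [ 451.2 -281.6  120. ]
```

The tip is 4 mm into the hole with no contact force, so I'll continue down.

Request:
servo_tool(moves=[[255, 0, 0, 7, 0, 0, 0], [255, 0, 0, 8, 0, 0, 0], [255, 0, 0, 8, 0, 0, 0], [255, 0, 0, 8, 0, 0, 0], [255, 0, 0, 8, 0, 0, 0], [255, 0, 0, 8, 0, 0, 0], [255, 0, 0, 4, 0, 0, 0], [255, 0, 0, 0, 0, 0, 0]])

```text
t: 27.2
eef_pos: [0.4509, -0.2812, 0.0925]
ee_rot: [0.666, 0.746, 0.0, -0.001]
contact_force: [-0.4, 0.3, -1.1]
gripper_width: 0.0237
```

```bash
python3 g.py 451.2,-281.6,88.5,96.9 20
```

```text
t 27.2 p [ 450.9 -281.2   92.5] z [-0.001  0.001 -1.   ] x [-0.1116  0.9938  0.001 ] y [ 9.938e-01  1.116e-01 -5.000e-04] F [-0.4  0.3 -1.1] T [-0.061  0.001  0.009] w 23.7
[[255, -0.4, 0.2, 4.0, -0.0, -0.1, -0.5]]
end [ 451.2 -281.6   88.5]
```

Request:
servo_tool(moves=[[255, 0, 0, 2, 0, 0, 0], [255, 0, 0, 1.5, 0, 0, 0], [255, 0, 0, 0, 0, 0, 0]])

```text
t: 27.5
eef_pos: [0.4512, -0.2815, 0.0892]
ee_rot: [0.667, 0.745, 0.0, 0.0]
contact_force: [-0.8, -0.0, -1.3]
gripper_width: 0.023
```

Request:
servo_tool(moves=[[255, 0, 0, 0.7, 0, 0, 0], [255, 0, 0, 0, 0, 0, 0]])

```text
t: 27.7
eef_pos: [0.4514, -0.2816, 0.0888]
ee_rot: [0.666, 0.746, 0.0, 0.0]
contact_force: [0.7, -0.4, -0.8]
gripper_width: 0.0234
```

Request:
servo_tool(moves=[[255, 0, 0, 0.7, 0, 0, 0], [255, 0, 0, 0, 0, 0, 0]])

```text
t: 27.9
eef_pos: [0.4515, -0.2817, 0.0883]
ee_rot: [0.667, 0.745, 0.0, 0.001]
contact_force: [-0.9, -0.2, -1.0]
gripper_width: 0.0236
```

Request:
servo_tool(moves=[[255, 0, 0, 0.5, 0, 0, 0], [255, 0, 0, 0, 0, 0, 0]])

```text
t: 28.1
eef_pos: [0.4516, -0.2818, 0.0882]
ee_rot: [0.666, 0.746, 0.0, 0.001]
contact_force: [0.8, -0.4, -1.1]
gripper_width: 0.0232
```

```bash
python3 f.py
```

```text
t 28.4 p [ 451.6 -281.8   88.2] z [ 0.002 -0.001 -1.   ] x [-0.1116  0.9938 -0.0012] y [0.9938 0.1116 0.0014] F [0.6 0.  0.9] T [0.084 0.008 0.001] w 23.4
mean F [ 0.26  0.32 -0.46] T [ 0.043  0.004 -0.034] sd [0.392 0.028] toolx yaw 96.4 q6 -0.89
```

Request:
servo_tool(moves=[[255, 0, 0, 0.6, 0, 0, 0], [255, 0, 0, 0, 0, 0, 0], [0, 0, 0, 0, 0, 0, 0], [0, 0, 0, 0, 0, 0, 0], [0, 0, 0, 0, 0, 0, 0], [0, 0, 0, 0, 0, 0, 0], [0, 0, 0, 0, 0, 0, 0], [0, 0, 0, 0, 0, 0, 0], [0, 0, 0, 0, 0, 0, 0]])

```text
t: 29.3
eef_pos: [0.4517, -0.282, 0.088]
ee_rot: [0.666, 0.746, 0.0, 0.001]
contact_force: [-0.2, 0.4, -1.1]
gripper_width: 0.0855
```

Request:
servo_tool(moves=[[0, 0, 0, -8, 0, 0, 0], [0, 0, 0, -15, 0, 0, 0], [0, 0, 0, -25, 0, 0, 0], [0, 0, 0, -30, 0, 0, 0], [0, 0, 0, -30, 0, 0, 0], [0, 0, 0, -20, 0, 0, 0], [0, 0, 0, 0, 0, 0, 0]])

```text
t: 30.0
eef_pos: [0.4512, -0.2815, 0.224]
ee_rot: [0.666, 0.746, 0.0, 0.002]
contact_force: [-0.4, 0.3, -0.2]
gripper_width: 0.0852
```

Request:
servo_tool(moves=[[0, 30, 0, 0, 0, 0, 0], [0, 40, 0, 0, 0, 0, 0], [0, 40, 0, 0, 0, 0, 0], [0, 20, 0, 0, 0, 0, 0], [0, 0, 0, 0, 0, 0, 0], [0, 0, 0, 0, 0, 0, 0]])

```text
t: 30.6
eef_pos: [0.4345, -0.148, 0.2202]
ee_rot: [0.667, 0.745, -0.0, -0.0]
contact_force: [-0.5, 0.2, 0.4]
gripper_width: 0.0852
```

```bash
python3 g.py; python3 - <<'E'
from h import *
def enh(n,x0,y0,w,W):
    A=np.mean([optics.camera(n).astype(float) for _ in range(3)],0)[y0:y0+w,x0:x0+w,::-1]
    return cv2.resize((np.clip(A/220,0,1)**.7*255).astype(np.uint8),(W,W),interpolation=cv2.INTER_CUBIC)
cv2.imwrite("pics/g.png",np.hstack([enh("side",340,145,72,400),enh("top",400,250,80,400)]))
for c in("top","side"):
  optics.camera(c)
  for n in("chrome_mount","knurled_cap","solvent_jar","driver_grip"): print(c,n,[(np.round(x["uv"],1).tolist(),round(x["score"],2)) for x in models.landmark_of(c,n)[:1]])
E
```

```text
t 30.6 p [ 434.5 -148.   220.2] z [-0.001 -0.    -1.   ] x [-1.102e-01  9.939e-01 -1.000e-04] y [ 9.939e-01  1.102e-01 -7.000e-04] F [-0.5  0.2  0.4] T [-0.018 -0.03   0.007] w 85.2
top chrome_mount [([336.7, 331.9], 0.43)]
top knurled_cap [([305.8, 167.8], 0.53)]
top solvent_jar [([211.5, 248.1], 0.6)]
top driver_grip []
side chrome_mount [([418.8, 261.4], 0.6)]
side knurled_cap [([231.6, 278.4], 0.75)]
side solvent_jar [([315.2, 375.5], 0.71)]
side driver_grip [([374.4, 162.3], 0.79)]
```

View pics/g.png

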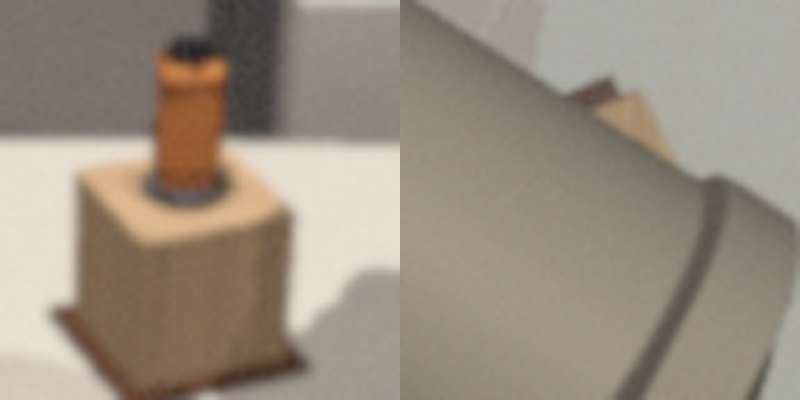

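The left half (side view) shows the driver upright, with its bolster flat on the stand at (187,190), the same as at the start. In the right half (top view) the arm hides the driver. The bystanders are within a few pixels of where they started. Handing in.

```bash
python3 -c "
from rig import ticket
print(ticket.close_job())"
```

```text
the job is handed in; nothing more can be done
None
```

The screw was turned clockwise to its stop, and the screwdriver is back upright in its stand. The job is handed in, using about 31 s of the 72 s allowed.

- **Finding the slot:** I swept the blade clockwise across the head with about 3–4 N. At about −5° blade yaw the force dropped to its no-load level, and the blade then went about 5 mm deeper, which matches the slot depth.
- **Turning:** I turned about 72° in all, including the blade's play in the slot. The torque reading stayed around 0.02 N m, then rose to about 0.10–0.11 N m and held there, which I took as the stop (limit 0.15). I eased the twist off before lifting out.
- **Putting it back:** The screwdriver went down to the height where it was grasped, to within about 0.3 mm. The last side picture shows it upright with the bolster flat on the stand. The arm ended clear at z = 220 mm, touching nothing.
- **Bystanders:** The chrome mount, cap and jar were found within a few pixels of their first positions, within what the detector usually varies.

**What I couldn't confirm:**
- The slot can't be seen in the camera images, so "locked" rests on torque, depth and angle.
- The torque while turning was hardly above the free-air reading of about 0.02 N m, so the 0.03 N m turning drag never showed clearly; only the rise at the stop did.
- At the end the arm hid the screwdriver from the top camera, so only the side view confirms that it is seated.

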